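# Load the loose board into the test dock that is ready

## Task

Put the loose protection board into the one test dock that is ready for it - empty, and with its bolt drawn back - slide it in flat until it is fully home against the back stop, and then push that dock's bolt all the way across behind it. An empty dock whose bolt is already across is out of service, and the board in the filled dock stays: leave those two docks, their bolts and the other things on the bench as they are.

Things in the scene. Friction and masses are not known exactly. Their poses are not given: they have to be found in the camera images.
- dock_1: one of 3 like docks in a row, fixed, same heading. Origin: mid-mouth at bench level; x into the dock, y to its left, z up. No floor: the board slides on the bench between rails 18 mm high, 70 mm apart (80 at the mouth, x = 0), 9 thick, to a back stop at x = 94 mm (31 high, gap in its middle for the board's tab). A board fully home touches the stop, near edge level with the mouth. Black bolt housing: x -19 to 0, y -43 to -85 mm, 15 high
- dock_1_bolt (a joint): sliding bolt of dock_1: 0 = drawn back, 0.034 m = fully across. It moves along the dock's +y in front of the mouth (x -15 to -5 mm, 4 to 14 mm above the bench; tip from y = -42 to y = -8 mm). About 1.5 N of friction; stays where it is left; cannot cross unless the board in the dock is fully home
- dock_1_knob (a point): middle of the black round push knob of the bolt of dock_1 (14 mm in diameter, 22 to 42 mm above the bench, on an 8 mm stem); it moves with the bolt
- dock_2: one of 3 like docks in a row, fixed, same heading. Origin: mid-mouth at bench level; x into the dock, y to its left, z up. No floor: the board slides on the bench between rails 18 mm high, 70 mm apart (80 at the mouth, x = 0), 9 thick, to a back stop at x = 94 mm (31 high, gap in its middle for the board's tab). A board fully home touches the stop, near edge level with the mouth. Black bolt housing: x -19 to 0, y -43 to -85 mm, 15 high
- dock_2_bolt (a joint): sliding bolt of dock_2: 0 = drawn back, 0.034 m = fully across. It moves along the dock's +y in front of the mouth (x -15 to -5 mm, 4 to 14 mm above the bench; tip from y = -42 to y = -8 mm). About 1.5 N of friction; stays where it is left; cannot cross unless the board in the dock is fully home
- dock_2_knob (a point): middle of the black round push knob of the bolt of dock_2 (14 mm in diameter, 22 to 42 mm above the bench, on an 8 mm stem); it moves with the bolt
- dock_3: one of 3 like docks in a row, fixed, same heading. Origin: mid-mouth at bench level; x into the dock, y to its left, z up. No floor: the board slides on the bench between rails 18 mm high, 70 mm apart (80 at the mouth, x = 0), 9 thick, to a back stop at x = 94 mm (31 high, gap in its middle for the board's tab). A board fully home touches the stop, near edge level with the mouth. Black bolt housing: x -19 to 0, y -43 to -85 mm, 15 high
- dock_3_bolt (a joint): sliding bolt of dock_3: 0 = drawn back, 0.034 m = fully across. It moves along the dock's +y in front of the mouth (x -15 to -5 mm, 4 to 14 mm above the bench; tip from y = -42 to y = -8 mm). About 1.5 N of friction; stays where it is left; cannot cross unless the board in the dock is fully home
- dock_3_knob (a point): middle of the black round push knob of the bolt of dock_3 (14 mm in diameter, 22 to 42 mm above the bench, on an 8 mm stem); it moves with the bolt
- board_loose: the loose protection board: flat rigid circuit board, grey top, 94 long (x -49 to +45 mm), 62 wide (y), 8 mm thick, about 55 g; origin about its middle, on the underside; it lies flat on the bench before the docks, x roughly towards them. Goes in lengthwise, either end first
- board_done: a finished protection board: flat rigid circuit board, grey top, 94 long (x -49 to +45 mm), 62 wide (y), 8 mm thick, about 55 g; origin about its middle, on the underside; it lies in one of the docks and stays there
- cutters: side cutters lying flat, 141x50x11 mm, a bystander on the bench beside the work; origin about its middle, underside
- flux_tin: round flux tin, 51 mm in diameter, 21 mm high, a bystander on the bench beside the work; origin about its middle, underside
- solder_spool: spool of solder standing on its flange, 56 mm in diameter, 38 mm high, a bystander on the bench beside the work; origin about its middle, underside
- driver: screwdriver lying down, 177x26x29 mm, a bystander on the bench beside the work; origin about its middle, underside
There are look-alikes about, which are no part of the job. Leave any orange or turquoise look-alike of the dock_3 alone.

How it is judged:
By the outcome, as a careful person would: the job done as asked, in the order asked, and still so for the second after the job is handed in, with the robot touching nothing.
It also fails if it takes over 56 s, if anything falls off the work surface, if the arm or the gripper's body presses on something with over 40 N, if the wrist force passes 120 N, or if a joint passes its speed limit or range.

## Robot

A 7-joint arm with a two-finger parallel gripper is mounted at the origin on a cart in front of the work surface, level with it; the furniture and walls round the work are solid. World frame = base frame: x ahead of the robot, y to its left, z up, the work surface at z = 0. Lengths are in m, angles in degrees, forces in N, time in s.
With the tool pointing down it reaches from about 0.425 to 0.875 m from the base axis. Payload 4.7 kg.
Tool frame: the origin (TCP) lies midway between the tips of the shut fingers; the grasp point (between the pads) lies 19 mm behind it; z points along the fingers, y is the line along which they close (so a half turn about z gives the same grasp; the last joint's range is limited). The gripper opens to 87 mm and grips with 3 to 60 N. Pads are 19 mm wide; open, the fingers measure 117 mm over their backs; the gripper's body (75 mm by 190 mm) begins 51 mm behind the grasp point.
Start: joints at [-74.823, 18.392, -4.016, 83.108, 1.295, 78.541, -3.26], TCP at [0.161, 0.63, 0.193] pointing down, gripper open.
Joint ranges: [-163.93, 163.93], [-17.29, 119.83], [-79.2, 71.16], [3.27, 140.29], [-89.18, 269.18], [5.43, 117.66], [-154.24, 154.24]. Speed limits (degrees/s): [147.25, 147.25, 180, 180, 180, 180, 180].

## Interface

Orientations are given as [roll, pitch, yaw] about the fixed x, y, z axes, in that order (R = Rz(yaw) Ry(pitch) Rx(roll)).
In Python, from cell import env, viewer, boxes_of, masks_of gives the robot as it stands. The module is installed in compiled form; this text tells all that it offers.
- The arm moves only by the tool apply_moves, never from a script. Its argument "moves" is a list of rows, each a list of 7 numbers: the shift along the tool's x, y, z scaled (see below), then the turn, a rotation vector about the tool's x, y, z scaled (see below), then the opening, from 0 (shut) to 1 (fully open). A call has 1 to 20 rows; each row is the pose to reach, as a shift and turn from the pose commanded when the call began, along the tool's axes at that moment; what a row does not reach only later rows make up. The controller multiplies each number of a shift by 0.2 m and each number of a turn by 1.5 rad. A row lasts 1/10 s, in which the tool goes at most 50 mm and 8.59 degrees, less where a joint would pass 70% of its speed; a pose out of reach is approached as far as the arm can. A call with a number of a shift or a turn outside -1 to 1 is refused whole. A call with a gripper value outside its range is refused whole. The fingers move at their own pace and stop on an object; "grip_force" is the grip in N (left out, the last holds). Time passes only in rows, so rows that repeat a pose let the fingers close. It gives the time, the measured TCP pose, the force, the opening and the grip force at its end, in the units of the state.
- env.get_obs(): the state, without advancing time (a new reading comes with each control period).
- viewer.read_camera(name): name is "side" or "top"; returns the picture (400x640x3 uint8, red, green, blue); there is no depth.
- viewer.get_calibration(name): a dict with "fov_y" (degrees; the focal length in pixels is half the picture's height over the tangent of half this angle, whatever the lens; pixels are square), "cx", "cy" (the principal point, pixels), "k1" (the pictures are not rectified: a ray, as slopes to the right and down, at radius r is drawn at 1 + k1 r^2 times it, then the intrinsics apply), "position" and "orientation" of the camera in the world. Camera axes: x right, y up, looking along -z (the intrinsics and any distortion apply to the point x, -y, -z); pixel columns grow to the right and rows downward; lengths in m; the calibration is good to about 2 mm. A picture is of the moment at which its call begins. get_calibration takes no time and is no camera call.
- env.sign_off(): hands the job in; it is judged then, once.
Trained networks look in the newest picture that a camera, given by its name, has taken for a name from the list of things; names that differ only in an ending like _2 or _b are one class to them, and where a whole thing is asked for, a point or a joint stands for the part that bears it (a point fixed in the world has none). Each returns a list of dicts, best first, with "conf" (0 to 1); they miss things now and then, are a little off and sometimes report something else, mostly with a low value. They report only what shows in the picture. A call takes as long as a camera call. They do not tell look-alikes from the thing itself.
- boxes_of(camera, target): "location" ([column, row] in pixels, amid what is visible of it).
- masks_of(camera, target): "pixels" (400x640 bool, what is visible of it) and "location" ([column, row] in pixels, amid what is visible of it).
The state is a dict: "time_s": time; "qpos": joint angles; "joint_velocities": joint speeds; "effort": joint torques, N m; "tool_pos": TCP position; "tool_rot": TCP orientation; "force": force on the tool from outside, world axes, zero at the start; "wrist_torque": the same for the moment, N m; "grip_width": finger opening in m; "grasp_force": force on a finger pad.
Only numpy, scipy, OpenCV 4.12 (cv2) and the standard library are available. Lean on these libraries where they do the work, as an engineer would, in place of code of your own. Each camera call takes 0.05 s, during which the arm holds its last target. There are 200 camera calls.

## Working session

There is one attempt and no reset: what is moved stays moved. The work goes in short steps, Python scripts to look and compute and a tool call to move; the robot and the scene stay as the last step left them, time stands still between calls to the robot, and variables do not carry over. Pictures are saved under pics/ and viewed, at most 10 in all, crops included, and the job is handed in when it is done.

Besides the shell and the picture viewer there is one more tool, called after "Call:" by a JSON object that holds its "api" and its "payload". apply_moves: Moves the arm, as the interface text tells. Shifts and turns lie within -1 to 1; 1 stands for 0.2 m of shift or 1.5 rad of turn. Its arguments: {"type":"object","properties":{"moves":{"type":"array","items":{"type":"array","items":{"type":"number","minimum":-1,"maximum":1}}},"grip_force":{"type":"number"}},"required":["moves"]}

```bash
mkdir -p pics; cat > h.py <<'E'
import numpy as np, cv2
from cell import env, viewer, boxes_of, masks_of
from scipy.spatial.transform import Rotation as R
def cam(n):
    c=viewer.get_calibration(n); f=200/np.tan(np.radians(c['fov_y'])/2)
    K=np.array([[f,0,c['cx']],[0,f,c['cy']],[0,0,1.]])
    Rm=R.from_euler('xyz',c['orientation'],degrees=True).as_matrix()@np.diag([1,-1,-1])
    return K,np.array([c['k1'],0,0,0,0.]),Rm,np.array(c['position'])
def px2w(n,px,z):
    K,d,Rm,p=cam(n); u=cv2.undistortPoints(np.array(px,float).reshape(-1,1,2),K,d).reshape(-1,2)
    r=np.c_[u,np.ones(len(u))]@Rm.T
    return p+r*((z-p[2])/r[:,2])[:,None]
def w2px(n,P):
    K,d,Rm,p=cam(n); q=(np.array(P,float).reshape(-1,3)-p)@Rm
    return cv2.projectPoints(q.reshape(-1,1,3),np.zeros(3),np.zeros(3),K,d)[0].reshape(-1,2)
def shot(n,f):
    im=viewer.read_camera(n); cv2.imwrite('pics/'+f,im[:,:,::-1]); return im
E
python3 - <<'E'
from h import *
a=shot('top','t0.png');b=shot('side','s0.png')
cv2.imwrite('pics/both.png',np.vstack([a,b])[:,:,::-1][:, :].copy() if 0 else cv2.resize(np.vstack([a,b]),(480,600))[:,:,::-1])
for n in('top','side'):print(n,viewer.get_calibration(n))
for t in('dock_1','dock_1_knob','board_loose'):
  for n in('top','side'):print(t,n,[(np.round(x['location'],1).tolist(),round(x['conf'],2)) for x in boxes_of(n,t)])
print(env.get_obs())
E
```

```text
top {'fov_y': 57.36418021180196, 'cx': 318.1302923441273, 'cy': 196.44717220430852, 'k1': -0.0233442814044992, 'position': array([ 0.31866015, -0.00185019,  1.1966286 ]), 'orientation': array([  9.29457057,  -1.29541671, -89.01073256])}
side {'fov_y': 42.32636905444127, 'cx': 317.5305583265268, 'cy': 196.72622233592327, 'k1': -0.0017150797099307832, 'position': array([ 0.28349857, -1.17198281,  0.93195133]), 'orientation': array([ 52.854285  ,   0.05551893, -11.13054203])}
dock_1 top [([309.6, 159.1], 0.85), ([265.6, 159.1], 0.82), ([392.5, 220.8], 0.8), ([248.6, 228.7], 0.74), ([358.1, 162.9], 0.73)]
dock_1 side [([364.4, 226.8], 0.97), ([342.3, 166.6], 0.95), ([272.9, 167.2], 0.9), ([333.4, 132.7], 0.7), ([304.1, 267.2], 0.68), ([352.6, 194.7], 0.65)]
dock_1_knob top []
dock_1_knob side [([348.0, 237.7], 0.45), ([338.9, 167.3], 0.32)]
board_loose top [([309.6, 215.9], 0.76)]
board_loose side [([293.5, 206.8], 0.65), ([326.0, 165.6], 0.65), ([333.0, 130.4], 0.41)]
{'time_s': 0.4, 'qpos': array([-74.82323937,  18.39785998,  -4.01522537,  83.11708203,
         1.29524416,  78.5410195 ,  -3.26197311]), 'joint_velocities': array([-0.09416441, -0.05397715, -0.10602372, -0.1341266 ,  0.14618687,
       -0.14555124, -0.03546056]), 'effort': array([ 6.19108118e-05, -4.90452611e+01, -4.02510976e-01, -3.12292814e+01,
       -6.37521339e-02,  3.62507778e-02,  6.12204303e-05]), 'tool_pos': array([0.16133328, 0.62959137, 0.19303545]), 'tool_rot': array([-1.79989197e+02,  3.66748385e-03,  1.65629492e+02]), 'force': array([0.47704137, 0.08899105, 0.44658986]), 'wrist_torque': array([ 0.01071771, -0.05154919,  0.01360776]), 'grasp_force': 0.0, 'grip_width': 0.08699901064617394}
```

View pics/t0.png

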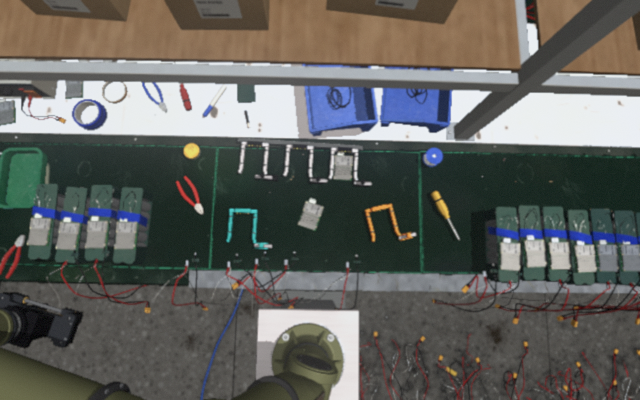

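View pics/s0.png

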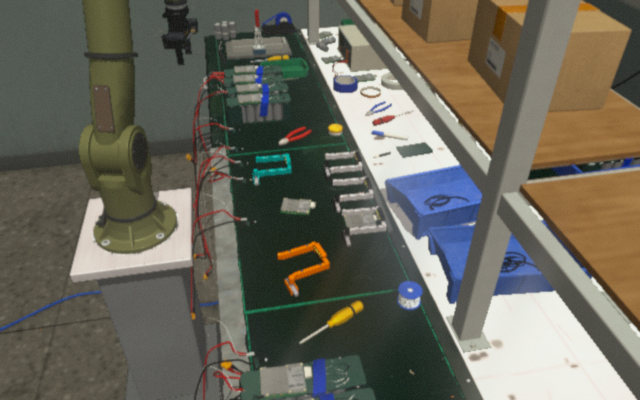

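Five dock-like things show in the top picture: white at (255,160), (300,160) and (345,165), the last with a board in it, plus turquoise (245,228) and orange (388,222), which are look-alikes. The loose board is at (311,214). Next I'll enlarge the white docks to see their bolts.

```bash
python3 - <<'E'
from h import *
a=cv2.imread('pics/t0.png')[135:240,230:380];b=cv2.imread('pics/s0.png')[140:255,265:395]
a=cv2.resize(a,None,fx=5,fy=5,interpolation=cv2.INTER_CUBIC);b=cv2.resize(b,None,fx=5,fy=5,interpolation=cv2.INTER_CUBIC)
cv2.imwrite('pics/ta.png',a);cv2.imwrite('pics/sb.png',b)
print(px2w('top',[[240,145],[267,178],[285,147],[312,180],[332,150],[357,183],[311,214]],0.01).round(3))
E
```

```text
[[ 0.683  0.24   0.01 ]
 [ 0.572  0.145  0.01 ]
 [ 0.679  0.089  0.01 ]
 [ 0.568 -0.004  0.01 ]
 [ 0.673 -0.069  0.01 ]
 [ 0.561 -0.154  0.01 ]
 [ 0.455 -0.003  0.01 ]]
```

View pics/ta.png

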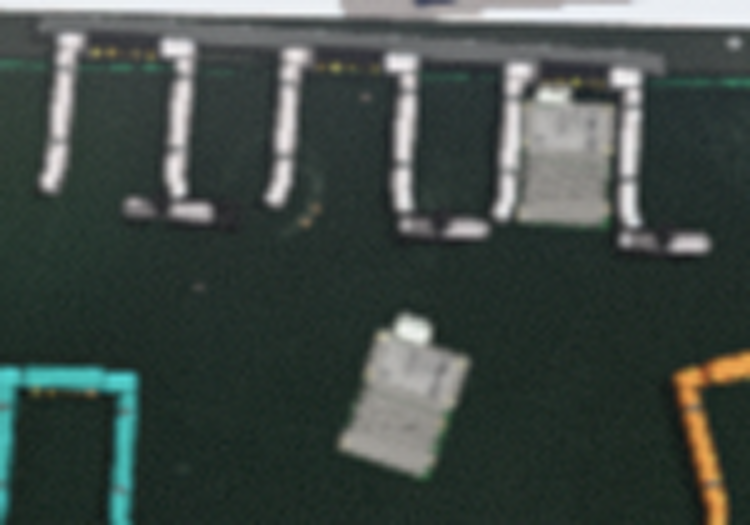

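View pics/sb.png

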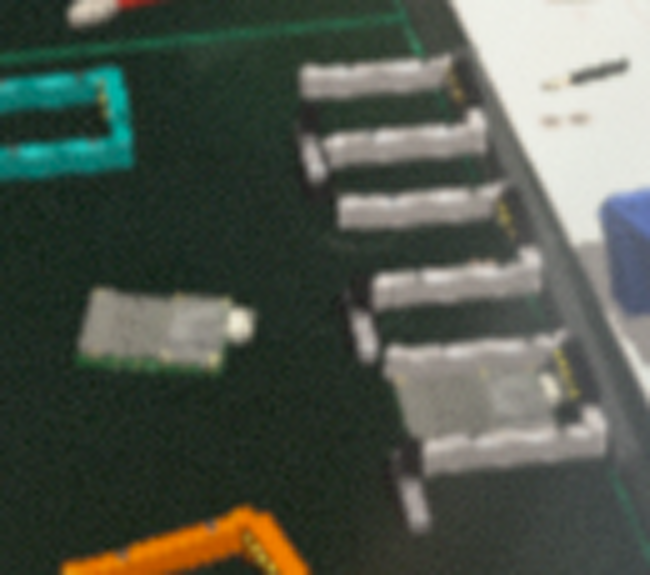

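The left dock has its bolt sticking out in front of the mouth (crop 125–155, inboard of the rail end at 178), so it is out of service. The right dock is filled. The middle dock, px (300,160), is empty with its bolt beginning at the right rail (crop 400–487), so it is drawn back, and that makes it the target. Now I'll fit the poses.

```bash
cat > fit.py <<'E'
from h import *
from scipy.optimize import minimize
S=8
def boxes(parts):
    return parts
def T(p,P): 
    c,s=np.cos(p[2]),np.sin(p[2]); P=np.array(P,float)
    return np.c_[p[0]+c*P[:,0]-s*P[:,1],p[1]+s*P[:,0]+c*P[:,1],P[:,2]]
def prism(xy,z0,z1): return [(x,y,z) for z in(z0,z1) for x,y in xy]
def rails():
    o=[]
    for s in(1,-1):
        o.append(prism([(0,s*.040),(0,s*.049),(.016,s*.044),(.016,s*.035)],0,.018))
        o.append(prism([(.016,s*.035),(.016,s*.044),(.09,s*.044),(.09,s*.035)],0,.018))
    return o
BOARD=[prism([(-.049,.031),(-.049,-.031),(.045,-.031),(.045,.031)],0,.008)]
def render(n,p,parts,x0,y0,w,h):
    m=np.zeros((h*S,w*S),np.float32)
    for P in parts:
        q=w2px(n,T(p,P)); q=((q-[x0-.5,y0-.5])*S).round().astype(np.int32)
        cv2.fillConvexPoly(m,cv2.convexHull(q),1.)
    return cv2.GaussianBlur(cv2.resize(m,(w,h),interpolation=cv2.INTER_AREA),(0,0),.7)
def fit(imgs,p0,parts,roiparts,pad=.006):
    D=[]
    for n,im in imgs.items():
        g=im.astype(np.float32).mean(2)
        q=w2px(n,T(p0,np.vstack(roiparts))); x0,y0=(q.min(0)-6).astype(int);x1,y1=(q.max(0)+7).astype(int)
        w=cv2.dilate((render(n,p0,roiparts,x0,y0,x1-x0,y1-y0)>.1).astype(np.uint8),np.ones((7,7)))
        D.append((n,g[y0:y1,x0:x1],w.astype(bool),x0,y0))
    def cost(p):
        c=0
        for n,g,w,x0,y0 in D:
            r=render(n,p,parts,x0,y0,g.shape[1],g.shape[0])[w];v=g[w]
            c-=np.corrcoef(r,v)[0,1]
        return c
    best=None
    for dy in(0,.008,-.008):
      for da in(0,.1,-.1):
        r=minimize(cost,np.array(p0)+[0,dy,da],method='Nelder-Mead',options=dict(initial_simplex=np.array(p0)+[0,dy,da]+np.array([[0,0,0],[.01,0,0],[0,.01,0],[0,0,.1]]),xatol=1e-4,fatol=1e-5))
        if best is None or r.fun<best.fun:best=r
    return best
E
cat > r1.py <<'E'
from fit import *
ims={n:cv2.imread(f'pics/{n[0]}0.png') for n in('top','side')}
for sel in(('top','side'),('top',),('side',)):
    i={k:ims[k] for k in sel}
    d=fit(i,[.575,.045,0.0],rails(),rails()); b=fit(i,[.455,-.003,-.3],BOARD,BOARD)
    print(sel,'dock',d.x[:2].round(4),np.degrees(d.x[2]).round(2),round(d.fun,3),'board',b.x[:2].round(4),np.degrees(b.x[2]).round(2),round(b.fun,3))
    if len(sel)==2:
        p=d.x
        t=ims['top'].copy();s=ims['side'].copy();o=[]
        for n,im,(x0,y0,x1,y1) in(('top',t,(275,135,355,240)),('side',s,(275,165,375,225))):
            k=7 if n=='top' else 6
            c=cv2.resize(im[y0:y1,x0:x1],None,fx=5,fy=5,interpolation=cv2.INTER_CUBIC)
            for pp,parts in((d.x,rails()),(b.x,BOARD)):
                for P in parts:
                    q=((w2px(n,T(pp,P))-[x0-.5,y0-.5])*5).astype(np.int32)
                    cv2.polylines(c,[q[len(q)//2:]],True,(0,0,255),1)
            o.append(c)
        h=max(x.shape[0] for x in o)
        o=[cv2.copyMakeBorder(x,0,h-x.shape[0],0,0,cv2.BORDER_CONSTANT) for x in o]
        im=np.hstack(o); f=min(800/im.shape[1],600/im.shape[0]); cv2.imwrite('pics/fit.png',cv2.resize(im,None,fx=f,fy=f))
E
python3 r1.py
```

```text
Traceback (most recent call last):
  File "r1.py", line 5, in <module>
    d=fit(i,[.575,.045,0.0],rails(),rails()); b=fit(i,[.455,-.003,-.3],BOARD,BOARD)
  File "fit.py", line 39, in fit
    r=minimize(cost,np.array(p0)+[0,dy,da],method='Nelder-Mead',options=dict(initial_simplex=np.array(p0)+[0,dy,da]+np.array([[0,0,0],[.01,0,0],[0,.01,0],[0,0,.1]]),xatol=1e-4,fatol=1e-5))
  File "fit.py", line 33, in cost
    r=render(n,p,parts,x0,y0,g.shape[1],g.shape[0])[w];v=g[w]
      ~~~~~~^^^^^^^^^^^^^^^^^^^^^^^^^^^^^^^^^^^^^^^
  File "fit.py", line 20, in render
    q=w2px(n,T(p,P)); q=((q-[x0-.5,y0-.5])*S).round().astype(np.int32)
  File "h.py", line 14, in w2px
    K,d,Rm,p=cam(n); q=(np.array(P,float).reshape(-1,3)-p)@Rm
             ~~~^^^
  File "h.py", line 5, in cam
    c=viewer.get_calibration(n); f=200/np.tan(np.radians(c['fov_y'])/2)
ValueError: time passes only in moves, steps and waits
```

```bash
sed -i 's/^def cam(n)/import functools\n@functools.cache\ndef cam(n)/' h.py; python3 r1.py; python3 -c "
from h import *;print(env.get_obs()['time_s'])"
```

```text
('top', 'side') dock [0.5841 0.0446] -2.22 -1.736 board [ 0.4571 -0.0023] -19.15 -1.789
('top',) dock [0.5862 0.0439] -2.22 -0.892 board [ 0.4586 -0.0035] -19.32 -0.912
('side',) dock [0.5827 0.0463] -1.12 -0.88 board [ 0.4559 -0.0006] -19.66 -0.889
0.4
```

View pics/fit.png

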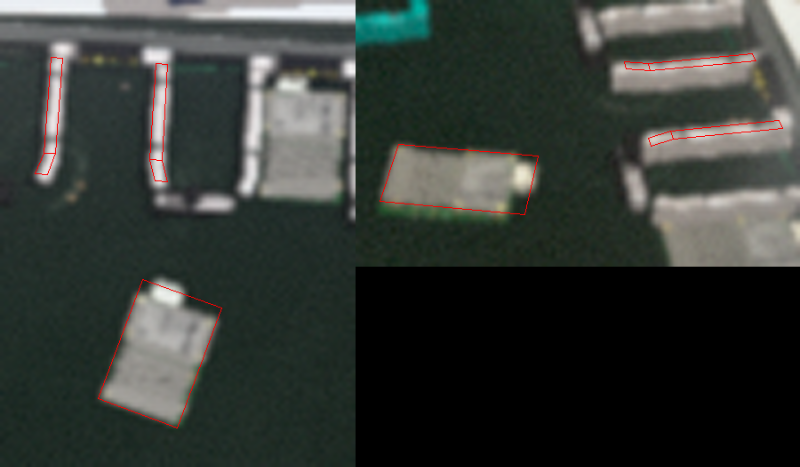

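The overlay matches. The board's rear edge and sides line up, and the dock's rails match sideways, but the real mouth is about 5 mm nearer than the fit. Dock ≈ (0.579, 0.045), yaw ≈ −2°; board ≈ (0.457, −0.002), yaw −19°. Moving to the board now.

Call:
{"api": "apply_moves", "payload": {"moves": [[-0.7,-0.895,0.155,0,0,0,1],[-0.7,-0.895,0.155,0,0,0,1],[-0.7,-0.895,0.155,0,0,0,1],[-0.7,-0.895,0.155,0,0,0,1],[-0.7,-0.895,0.155,0,0,0,1],[-0.7,-0.895,0.155,0,0,0,1],[-0.7,-0.895,0.155,0,0,0,1]]}}

```text
time_s: 1.1
tool_pos: [0.2527, 0.4217, 0.1627]
tool_rot: [179.9, -0.0, 165.6]
force: [-0.8, 0.5, -0.1]
grip_width: 0.087
grasp_force: 0.0
```

Call:
{"api": "apply_moves", "payload": {"moves": [[-0.7,-0.895,0.155,0,0,0,1],[-0.7,-0.895,0.155,0,0,0,1],[-0.7,-0.895,0.155,0,0,0,1],[-0.7,-0.895,0.155,0,0,0,1],[-0.7,-0.895,0.155,0,0,0,1],[-0.7,-0.895,0.155,0,0,0,1],[-0.7,-0.895,0.155,0,0,0,1]]}}

```text
time_s: 1.8
tool_pos: [0.3439, 0.2149, 0.1316]
tool_rot: [179.9, 0.0, 165.7]
force: [-1.4, -0.5, -0.3]
grip_width: 0.0872
grasp_force: 0.0
```

Call:
{"api": "apply_moves", "payload": {"moves": [[-0.7,-0.895,0.155,0,0,0.056,1],[-0.7,-0.895,0.155,0,0,0.056,1],[-0.7,-0.895,0.155,0,0,0.056,1],[-0.7,-0.895,0.155,0,0,0.056,1],[-0.7,-0.895,0.155,0,0,0.056,1],[-0.7,-0.895,0.155,0,0,0.056,1],[-0.7,-0.895,0.155,0,0,0.056,1],[-0.7,-0.895,0.155,0,0,0.056,1]]}}

```text
time_s: 2.6
tool_pos: [0.4351, 0.0077, 0.1003]
tool_rot: [180.0, 0.0, 161.1]
force: [0.7, 0.2, 0.4]
grip_width: 0.0869
grasp_force: 0.0
```

Call:
{"api": "apply_moves", "payload": {"moves": [[0,0,0.2,0,0,0,1],[0,0,0.4,0,0,0,1],[0,0,0.485,0,0,0,1],[0,0,0.485,0,0,0,1],[0,0,0.485,0,0,0,0.6],[0,0,0.485,0,0,0,0.6],[0,0,0.485,0,0,0,0.6],[0,0,0.485,0,0,0,0.6],[0,0,0.485,0,0,0,0.6]], "grip_force": 15}}

```text
time_s: 3.5
tool_pos: [0.4354, 0.0054, 0.0037]
tool_rot: [179.9, 0.1, 160.8]
force: [0.2, 0.3, -0.4]
grip_width: 0.0561
grasp_force: 0.0
```

```bash
python3 - <<'E'
from h import *
a=shot('top','t1.png');b=shot('side','s1.png')
a=cv2.resize(a[150:260,250:370],(600,550));b=cv2.resize(b[150:260,240:340],None,fx=2,fy=2)
a[:220,400:]=b
cv2.imwrite('pics/v1.png',a[:,:,::-1])
E
```

```text
(no output)
```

View pics/v1.png

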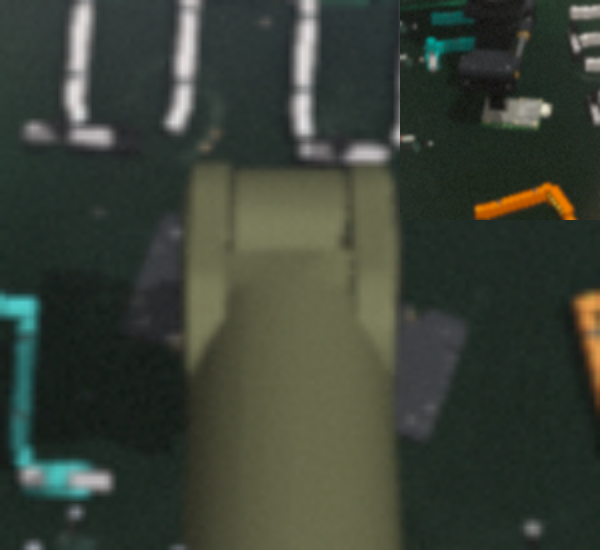

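The arm hides the board from the top. In the side inset the fingers are at the board's rear end. The width of 56 mm with no grasp force suggests the fingers hadn't met it yet, so I'll close further.

Call:
{"api": "apply_moves", "payload": {"moves": [[0,0,0,0,0,0,0.3],[0,0,0,0,0,0,0.3],[0,0,0,0,0,0,0.3]], "grip_force": 15}}

```text
time_s: 3.9
tool_pos: [0.4349, 0.0052, 0.0031]
tool_rot: [-180.0, -0.0, 160.8]
force: [0.3, -0.1, 0.3]
grip_width: 0.0362
grasp_force: 0.0
```

```bash
python3 - <<'E'
from h import *
b=shot('side','s2.png')
o=env.get_obs();print(o['tool_pos'],o['grip_width'],o['grasp_force'])
cv2.imwrite('pics/v2.png',cv2.resize(b[165:235,255:335],None,fx=7,fy=7,interpolation=cv2.INTER_CUBIC)[:,:,::-1])
E
```

```text
[0.43492177 0.00521634 0.00312296] 0.03214898752465449 0.0
```

View pics/v2.png

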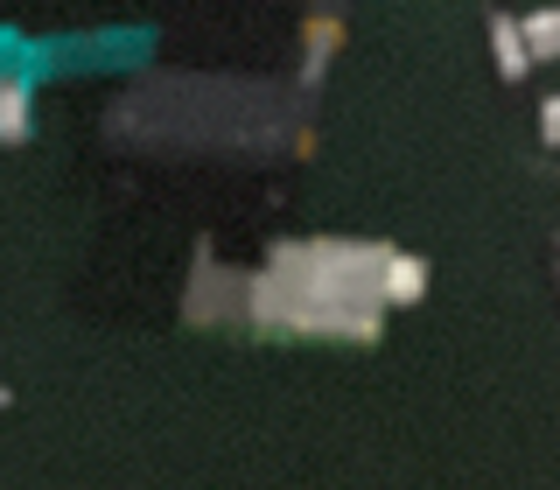

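```bash
python3 - <<'E'
from h import *
P=[[.4349,.0052,.003],[.457,-.002,.008],[.4349,.0052,.15]]
print(((w2px('side',P)-[255,165])*7).round(), w2px('top',P).round(1))
from fit import *
b=fit({'side':cv2.imread('pics/s2.png')},[.457,-.002,-.334],BOARD,BOARD);print(b.x,b.fun)
E
```

```text
[[251. 283.]
 [306. 278.]
 [239. -12.]] [[308.3 220.2]
 [310.7 213.4]
 [308.2 215.3]]
[ 0.45893483 -0.0026496  -0.18996541] -0.7638100641645295
```

The fingertips ended above the bench and slid over the board's top. The linkage lifts the tips when they're open, so the TCP point holds only for shut fingers. I'll open, then feel downwards for the bench.

Call:
{"api": "apply_moves", "payload": {"moves": [[0,0,-0.1,0,0,0,1],[0,0,-0.1,0,0,0,1],[0,0,-0.1,0,0,0,1],[0,0,-0.1,0,0,0,1],[0,0,-0.1,0,0,0,1],[0,0,0,0,0,0,1],[0,0,0.02,0,0,0,1],[0,0,0.02,0,0,0,1]]}}

```text
time_s: 4.75
tool_pos: [0.4338, 0.0049, -0.0017]
tool_rot: [-179.9, -0.1, 160.8]
force: [-0.8, 0.6, 0.1]
grip_width: 0.0843
grasp_force: 0.0
```

Call:
{"api": "apply_moves", "payload": {"moves": [[0,0,0.01,0,0,0,1],[0,0,0.02,0,0,0,1],[0,0,0.02,0,0,0,1]]}}

```text
time_s: 5.05
tool_pos: [0.4351, 0.0053, -0.0047]
tool_rot: [180.0, 0.0, 160.8]
force: [-0.3, -0.8, -0.0]
grip_width: 0.0871
grasp_force: 0.0
```

Call:
{"api": "apply_moves", "payload": {"moves": [[0,0,0.01,0,0,0,1],[0,0,0.015,0,0,0,1],[0,0,0.015,0,0,0,1]]}}

```text
time_s: 5.35
tool_pos: [0.4348, 0.0053, -0.0079]
tool_rot: [-180.0, -0.0, 160.8]
force: [-0.7, -0.2, -0.2]
grip_width: 0.087
grasp_force: 0.0
```

Call:
{"api": "apply_moves", "payload": {"moves": [[0,0,0.005,0,0,0,1],[0,0,0.01,0,0,0,1],[0,0,0.01,0,0,0,1]]}}

```text
time_s: 5.65
tool_pos: [0.4348, 0.0053, -0.01]
tool_rot: [-180.0, -0.0, 160.8]
force: [0.2, -0.0, 0.4]
grip_width: 0.087
grasp_force: 0.0
```

Call:
{"api": "apply_moves", "payload": {"moves": [[0,0,0.0,0,0,0,0.8],[0,0,0.0,0,0,0,0.77],[0,0,0.0,0,0,0,0.77]]}}

```text
time_s: 5.95
tool_pos: [0.435, 0.0053, -0.0098]
tool_rot: [180.0, 0.0, 160.8]
force: [-0.0, 0.4, -0.2]
grip_width: 0.0713
grasp_force: 0.0
```

```bash
python3 - <<'E'
from h import *
b=shot('side','s3.png')
o=env.get_obs();print(o['tool_pos'],o['grip_width'],o['grasp_force'],o['force'])
cv2.imwrite('pics/v3.png',cv2.resize(b[165:235,255:335],None,fx=7,fy=7,interpolation=cv2.INTER_CUBIC)[:,:,::-1])
E
```

```text
[ 0.43498438  0.0052767  -0.009817  ] 0.06990557227058797 0.0 [ 0.25080793 -0.10578578 -0.60495094]
```

View pics/v3.png

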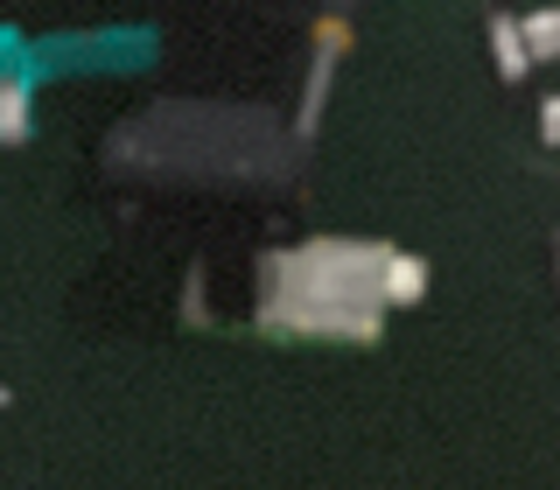

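The near fingertip shows at crop row 322, well above where bench level would be (~350), so the tips are still roughly 10–15 mm up. I'll keep feeling down with the fingers open.

Call:
{"api": "apply_moves", "payload": {"moves": [[0,0,0,0,0,0,1],[0,0,0,0,0,0,1],[0,0,0.01,0,0,0,1],[0,0,0.02,0,0,0,1],[0,0,0.02,0,0,0,1]]}}

```text
time_s: 6.5
tool_pos: [0.4346, 0.0052, -0.0142]
tool_rot: [-180.0, -0.0, 160.8]
force: [-0.6, 0.1, -0.4]
grip_width: 0.0869
grasp_force: 0.0
```

Call:
{"api": "apply_moves", "payload": {"moves": [[0,0,0.005,0,0,0,1],[0,0,0.01,0,0,0,1],[0,0,0.01,0,0,0,1]]}}

```text
time_s: 6.8
tool_pos: [0.4348, 0.0052, -0.016]
tool_rot: [-180.0, -0.0, 160.8]
force: [-0.2, 0.0, -0.5]
grip_width: 0.0872
grasp_force: 0.0
```

Call:
{"api": "apply_moves", "payload": {"moves": [[0,0,0.005,0,0,0,1],[0,0,0.01,0,0,0,1],[0,0,0.01,0,0,0,1]]}}

```text
time_s: 7.1
tool_pos: [0.4348, 0.0053, -0.018]
tool_rot: [-180.0, -0.0, 160.8]
force: [-0.6, 0.5, 0.2]
grip_width: 0.0869
grasp_force: 0.0
```

Call:
{"api": "apply_moves", "payload": {"moves": [[0,0,0,0,0,0,0.68],[0,0,0,0,0,0,0.68],[0,0,0,0,0,0,0.68],[0,0,0,0,0,0,0.68],[0,0,0,0,0,0,0.68]], "grip_force": 8}}

```text
time_s: 7.6
tool_pos: [0.435, 0.0053, -0.0178]
tool_rot: [180.0, 0.0, 160.8]
force: [0.6, -0.0, 0.3]
grip_width: 0.0612
grasp_force: 0.0
```

Call:
{"api": "apply_moves", "payload": {"moves": [[0,0,0,0,0,0,0.6],[0,0,0,0,0,0,0.6],[0,0,0,0,0,0,0.6]]}}

```text
time_s: 7.9
tool_pos: [0.435, 0.0053, -0.0178]
tool_rot: [180.0, 0.0, 160.8]
force: [-0.9, 0.8, -0.3]
grip_width: 0.0529
grasp_force: 0.0
```

Call:
{"api": "apply_moves", "payload": {"moves": [[0,0,0,0,0,0,1],[0,0,0,0,0,0,1],[0,0,0,0,0,0,1],[0,0,0.01,0,0,0,1],[0,0,0.015,0,0,0,1],[0,0,0.015,0,0,0,1]]}}

```text
time_s: 8.5
tool_pos: [0.4347, 0.0052, -0.0211]
tool_rot: [-180.0, -0.0, 160.8]
force: [-0.6, 0.9, -0.2]
grip_width: 0.0852
grasp_force: 0.0
```

Call:
{"api": "apply_moves", "payload": {"moves": [[0,0,0.01,0,0,0,1],[0,0,0.015,0,0,0,1],[0,0,0.015,0,0,0,1]]}}

```text
time_s: 8.8
tool_pos: [0.4348, 0.0052, -0.024]
tool_rot: [-180.0, -0.0, 160.8]
force: [0.2, 1.0, 0.5]
grip_width: 0.087
grasp_force: 0.0
```

```bash
python3 - <<'E'
from h import *
b=shot('side','s4.png')
cv2.imwrite('pics/v4.png',np.vstack([cv2.resize(b[170:225,255:335],None,fx=7,fy=7,interpolation=cv2.INTER_CUBIC)])[:,:,::-1])
print(((w2px('side',[[.435,.005,0],[.42,-.037,0],[.45,.047,0],[.435,.005,.05]])-[255,170])*7).round())
E
```

```text
[[251. 254.]
 [231. 321.]
 [271. 190.]
 [247. 158.]]
```

View pics/v4.png

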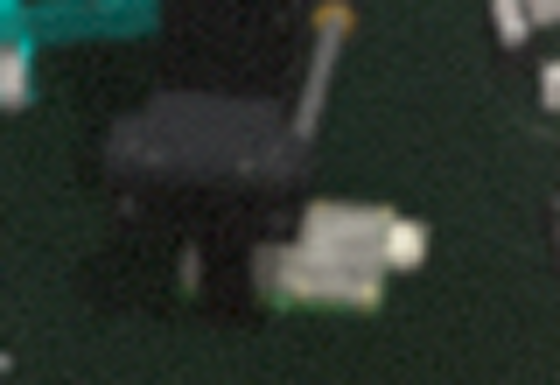

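Now the near finger reaches down past the board's green edge, with its tip at about row 315 where bench level is about 321. I'll close here.

Call:
{"api": "apply_moves", "payload": {"moves": [[0,0,0,0,0,0,0.68],[0,0,0,0,0,0,0.68],[0,0,0,0,0,0,0.66],[0,0,0,0,0,0,0.64],[0,0,0,0,0,0,0.62],[0,0,0,0,0,0,0.6]], "grip_force": 10}}

```text
time_s: 9.45
tool_pos: [0.435, 0.0052, -0.0238]
tool_rot: [180.0, 0.0, 160.8]
force: [-0.9, 0.9, 0.9]
grip_width: 0.0615
grasp_force: 10.0
```

Call:
{"api": "apply_moves", "payload": {"moves": [[0,0,0,0,0,0,0.76],[0,0,0,0,0,0,0.76],[0,0,0.01,0,0,0,0.76],[0,0,0.015,0,0,0,0.76],[0,0,0.015,0,0,0,0.76]]}}

```text
time_s: 9.95
tool_pos: [0.4347, 0.0052, -0.0271]
tool_rot: [-180.0, -0.0, 160.8]
force: [0.7, -0.4, -0.1]
grip_width: 0.0659
grasp_force: 0.0
```

Call:
{"api": "apply_moves", "payload": {"moves": [[0,0,0,0,0,0,0.6],[0,0,0,0,0,0,0.6],[0,0,0,0,0,0,0.6],[0,0,0,0,0,0,0.6]], "grip_force": 12}}

```text
time_s: 10.35
tool_pos: [0.4349, 0.0052, -0.0268]
tool_rot: [180.0, 0.0, 160.8]
force: [0.4, -0.2, 0.0]
grip_width: 0.0615
grasp_force: 12.0
```

Call:
{"api": "apply_moves", "payload": {"moves": [[-0.06,0.08,-0.005,0,0,-0.05,0.6],[-0.12,0.15,-0.005,0,0,-0.1,0.6],[-0.18,0.23,-0.005,0,0,-0.15,0.6],[-0.232,0.306,-0.005,0,0,-0.2,0.6],[-0.232,0.306,-0.005,0,0,-0.2,0.6],[-0.232,0.306,-0.005,0,0,-0.2,0.6]]}}

```text
time_s: 10.95
tool_pos: [0.4983, 0.0474, -0.0262]
tool_rot: [-180.0, -0.1, 177.9]
force: [-1.3, -0.4, 0.2]
grip_width: 0.0618
grasp_force: 12.0
```

```bash
cat > r2.py <<'E'
from fit import *
import sys
k=sys.argv[1]
b=shot('side',f's{k}.png');a=shot('top',f't{k}.png')
o=env.get_obs();p=o['tool_pos'];print(p,o['tool_rot'][2],o['grip_width'],o['grasp_force'])
th=np.radians(o['tool_rot'][2]-180)
for t in('board_loose',):
  for n in('side','top'):
    for m in masks_of(n,t): 
        ys,xs=np.nonzero(m['pixels']); print(n,round(m['conf'],2),np.round(m['location'],1),xs.min(),xs.max(),ys.min(),ys.max())
# predicted board
q=T([p[0]-.025*-np.cos(th)*1,p[1]+.025*np.sin(th),th],[(-.049,-.031,.0),(.045,-.031,0),(.045,.031,.008),(-.049,.031,.008)])
print('pred side',w2px('side',q).round(1).tolist())
D=[.579,.045,np.radians(-2)]
c=cv2.resize(b[150:240,265:385],None,fx=6,fy=6,interpolation=cv2.INTER_CUBIC)[:,:,::-1].copy()
for pp,parts in((D,rails()),([p[0]+.025*np.cos(th),p[1]+.025*np.sin(th),th],BOARD)):
  for P in parts:
    z=((w2px('side',T(pp,P))-[264.5,149.5])*6).astype(np.int32); cv2.polylines(c,[z[len(z)//2:]],True,(0,0,255),1)
cv2.imwrite(f'pics/v{k}.png',c)
E
python3 r2.py 5
```

```text
[ 0.49776361  0.04699744 -0.02614979] 177.90294707892522 0.061303142332601375 11.965606659650803
side 0.64 [318.6 196.8] 301 331 187 201
side 0.58 [346.8 234.8] 344 349 228 245
side 0.15 [351.2 191.8] 333 373 176 211
pred side [[302.9, 202.3], [334.3, 199.2], [330.7, 185.0], [300.1, 187.9]]
```

View pics/v5.png

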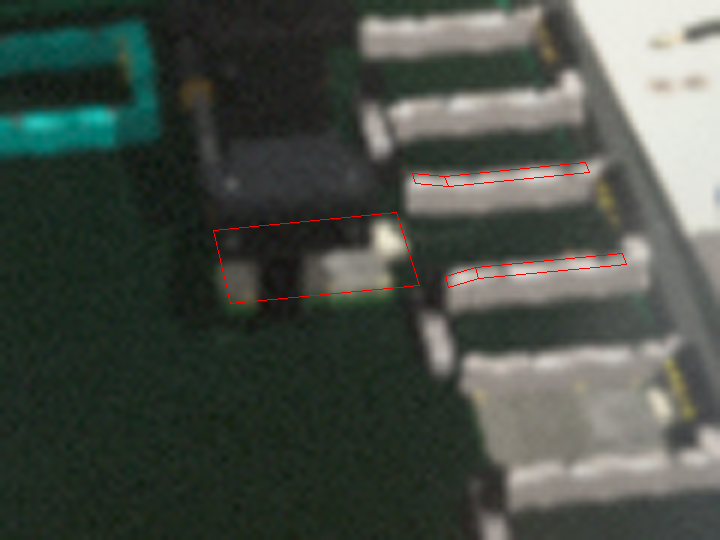

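The board is square to the middle dock and in line with it. Its front (tab at 390,240) is just short of the rail ends (410,200) and (447,280). The drawn bolt at (435,340) is clear. Inserting.

Call:
{"api": "apply_moves", "payload": {"moves": [[-0.04,0,0,0,0,0,0.6],[-0.08,0,0,0,0,0,0.6],[-0.12,0,0,0,0,0,0.6],[-0.15,0,0,0,0,0,0.6],[-0.15,0,0,0,0,0,0.6]]}}

```text
time_s: 11.65
tool_pos: [0.5301, 0.0465, -0.0258]
tool_rot: [-180.0, 0.1, 178.0]
force: [-0.3, 0.3, -1.1]
grip_width: 0.0621
grasp_force: 12.0
```

Call:
{"api": "apply_moves", "payload": {"moves": [[-0.03,0,0,0,0,0,0.6],[-0.06,0,0,0,0,0,0.6],[-0.085,0,0,0,0,0,0.6],[-0.085,0,0,0,0,0,0.6]]}}

```text
time_s: 12.05
tool_pos: [0.5468, 0.0461, -0.0257]
tool_rot: [-180.0, 0.0, 178.0]
force: [-0.5, -0.9, -0.6]
grip_width: 0.0618
grasp_force: 12.0
```

Call:
{"api": "apply_moves", "payload": {"moves": [[0,0,0,0,0,0,0.8],[0,0,0,0,0,0,0.8],[0,0,0,0,0,0,0.8],[0,0,-0.2,0,0,0,0.8],[0,0,-0.35,0,0,0,0.8],[0.2,0,-0.35,0,0,0,0],[0.3,0,-0.35,0,0,0,0],[0.3,0,-0.35,0,0,0,0],[0.3,0,-0.35,0,0,0,0],[0.3,0,-0.35,0,0,0,0],[0.3,0,-0.35,0,0,0,0],[0.3,0,-0.35,0,0,0,0],[0.3,0,-0.35,0,0,0,0]], "grip_force": 10}}

```text
time_s: 13.35
tool_pos: [0.4862, 0.0481, 0.044]
tool_rot: [-180.0, -0.0, 178.0]
force: [-0.2, -0.0, -0.5]
grip_width: 0.0135
grasp_force: 0.0
```

```bash
cat > r3.py <<'E'
from fit import *
import sys
b=shot('side','s6.png');a=shot('top','t6.png')
o=env.get_obs();print(o['tool_pos'],o['grip_width'],o['time_s'])
for n in('side','top'):
    for m in masks_of(n,'board_loose'):
        ys,xs=np.nonzero(m['pixels']); print(n,round(m['conf'],2),np.round(m['location'],1),xs.min(),xs.max(),ys.min(),ys.max())
for x0 in(.565,):
    r=fit({'side':b},[x0,.045,-.035],BOARD,BOARD);print('board side fit',r.x,r.fun)
    r=fit({'top':a},[x0,.045,-.035],BOARD,BOARD);print('board top fit',r.x,r.fun)
# shut finger tip: darkest expected column; predicted px of TCP
print('tcp px',w2px('side',o['tool_pos']),w2px('top',o['tool_pos']))
E
python3 r3.py
```

```text
[0.4860029  0.04812304 0.04403006] 0.005998326733109505 13.45
side 0.9 [326.5 192.1] 316 345 186 199
board side fit [0.5727832  0.04846569 0.01965009] -0.607103802401165
board top fit [0.60805671 0.0418888  1.03257324] -0.43128589985659216
tcp px [[305.31472645 183.58381272]] [[295.15308142 202.72066445]]
```

Call:
{"api": "apply_moves", "payload": {"moves": [[0,0,0.1,0,0,0,0],[0,0,0.18,0,0,0,0],[0,0,0.2,0,0,0,0],[0,0,0.2,0,0,0,0]]}}

```text
time_s: 13.95
tool_pos: [0.4854, 0.0481, 0.0038]
tool_rot: [-180.0, -0.1, 178.0]
force: [0.8, -0.5, -0.0]
grip_width: 0.0005
grasp_force: 0.0
```

Call:
{"api": "apply_moves", "payload": {"moves": [[0,0,0.01,0,0,0,0],[0,0,0.015,0,0,0,0],[0,0,0.015,0,0,0,0]]}}

```text
time_s: 14.25
tool_pos: [0.4862, 0.0484, 0.0016]
tool_rot: [180.0, 0.0, 178.0]
force: [0.1, 1.0, 0.1]
grip_width: 0.0002
grasp_force: 0.0
```

Call:
{"api": "apply_moves", "payload": {"moves": [[0,0,0.01,0,0,0,0],[0,0,0.015,0,0,0,0],[0,0,0.015,0,0,0,0]]}}

```text
time_s: 14.55
tool_pos: [0.4858, 0.0483, -0.0019]
tool_rot: [180.0, -0.0, 178.0]
force: [-0.4, -0.5, -0.2]
grip_width: 0.0009
grasp_force: 0.0
```

Call:
{"api": "apply_moves", "payload": {"moves": [[0,0,0.01,0,0,0,0],[0,0,0.02,0,0,0,0],[0,0,0.02,0,0,0,0]]}}

```text
time_s: 14.85
tool_pos: [0.4856, 0.0482, -0.0062]
tool_rot: [-180.0, -0.0, 178.0]
force: [0.9, 0.1, -0.1]
grip_width: 0.0006
grasp_force: 0.0
```

Call:
{"api": "apply_moves", "payload": {"moves": [[0,0,0.01,0,0,0,0],[0,0,0.02,0,0,0,0],[0,0,0.02,0,0,0,0]]}}

```text
time_s: 15.15
tool_pos: [0.4857, 0.0482, -0.0101]
tool_rot: [-180.0, -0.0, 178.0]
force: [-0.1, 0.7, 0.1]
grip_width: 0.0005
grasp_force: 0.0
```

Call:
{"api": "apply_moves", "payload": {"moves": [[0,0,0.01,0,0,0,0],[0,0,0.02,0,0,0,0],[0,0,0.02,0,0,0,0]]}}

```text
time_s: 15.45
tool_pos: [0.4856, 0.0482, -0.0142]
tool_rot: [-180.0, -0.0, 178.0]
force: [0.2, -0.9, -0.9]
grip_width: 0.0009
grasp_force: 0.0
```

Call:
{"api": "apply_moves", "payload": {"moves": [[0,0,0.01,0,0,0,0],[0,0,0.02,0,0,0,0],[0,0,0.02,0,0,0,0]]}}

```text
time_s: 15.75
tool_pos: [0.4856, 0.0482, -0.0181]
tool_rot: [-180.0, -0.0, 178.0]
force: [-0.4, 0.1, -0.4]
grip_width: 0.0005
grasp_force: 0.0
```

Call:
{"api": "apply_moves", "payload": {"moves": [[0,0,0.01,0,0,0,0],[0,0,0.02,0,0,0,0],[0,0,0.02,0,0,0,0]]}}

```text
time_s: 16.05
tool_pos: [0.4856, 0.0482, -0.0221]
tool_rot: [-180.0, -0.0, 178.0]
force: [-0.4, 0.7, -0.1]
grip_width: 0.0004
grasp_force: 0.0
```

Call:
{"api": "apply_moves", "payload": {"moves": [[0,0,0.01,0,0,0,0],[0,0,0.015,0,0,0,0],[0,0,0.015,0,0,0,0]]}}

```text
time_s: 16.35
tool_pos: [0.4857, 0.0482, -0.025]
tool_rot: [-180.0, -0.0, 178.0]
force: [0.3, 0.3, -0.5]
grip_width: 0.0008
grasp_force: 0.0
```

Call:
{"api": "apply_moves", "payload": {"moves": [[0,0,0.01,0,0,0,0],[-0.08,0,0.01,0,0,0,0],[-0.16,0,0.01,0,0,0,0],[-0.22,0,0.01,0,0,0,0],[-0.27,0,0.01,0,0,0,0],[-0.32,0,0.01,0,0,0,0],[-0.32,0,0.01,0,0,0,0]]}}

```text
time_s: 17.05
tool_pos: [0.5513, 0.0458, -0.0267]
tool_rot: [-180.0, 0.1, 178.0]
force: [-0.5, 0.0, -0.1]
grip_width: 0.0004
grasp_force: 0.0
```

```bash
cat > r4.py <<'E'
from fit import *
b=shot('side','s7.png')
o=env.get_obs();print(o['tool_pos'],o['force'],o['time_s'])
for t in('board_loose','dock_1_knob','dock_1_bolt'):
    for m in masks_of('side',t):
        ys,xs=np.nonzero(m['pixels']); print(t,round(m['conf'],2),np.round(m['location'],1),xs.min(),xs.max(),ys.min(),ys.max(),px2w('side',[m['location']],.02).round(3))
th=np.radians(-2);D=[.578,.045,th]
# predicted px of home board outline + knob candidates
print('home',w2px('side',T(D,[(0,-.031,.008),(0,.031,.008),(.082,-.031,.008),(.094,0,.008)])).round(1).tolist())
E
python3 r4.py
```

```text
[ 0.55034115  0.04582977 -0.02689488] [-0.66583213  0.09216487 -0.6804315 ] 17.1
board_loose 0.74 [344.9 191.7] 331 362 184 196 [[0.599 0.018 0.02 ]]
dock_1_knob 0.39 [347.3 236.5] 342 350 226 245 [[ 0.559 -0.177  0.02 ]]
dock_1_bolt 0.51 [335. 200.] 334 340 194 211 [[ 0.562 -0.016  0.02 ]]
dock_1_bolt 0.44 [345.7 234.2] 343 350 227 245 [[ 0.557 -0.168  0.02 ]]
home [[337.7, 196.6], [333.9, 184.5], [364.7, 193.9], [366.2, 187.5]]
```

Call:
{"api": "apply_moves", "payload": {"moves": [[-0.025,0,0,0,0,0,0],[-0.05,0,0,0,0,0,0],[-0.05,0,0,0,0,0,0]]}}

```text
time_s: 17.55
tool_pos: [0.5608, 0.0457, -0.0266]
tool_rot: [180.0, 0.1, 178.0]
force: [0.1, -0.1, 0.2]
grip_width: 0.0002
grasp_force: 0.0
```

Call:
{"api": "apply_moves", "payload": {"moves": [[-0.01,0,0,0,0,0,0],[-0.02,0,0,0,0,0,0],[-0.02,0,0,0,0,0,0]]}}

```text
time_s: 17.85
tool_pos: [0.5641, 0.0455, -0.0268]
tool_rot: [-180.0, 0.0, 178.0]
force: [-0.5, 0.6, 0.9]
grip_width: 0.0006
grasp_force: 0.0
```

Call:
{"api": "apply_moves", "payload": {"moves": [[-0.01,0,0,0,0,0,0],[-0.015,0,0,0,0,0,0],[-0.015,0,0,0,0,0,0]]}}

```text
time_s: 18.15
tool_pos: [0.5671, 0.0454, -0.0268]
tool_rot: [-180.0, 0.0, 178.0]
force: [-0.2, 0.7, 0.2]
grip_width: 0.0004
grasp_force: 0.0
```

Call:
{"api": "apply_moves", "payload": {"moves": [[-0.01,0,0,0,0,0,0],[-0.015,0,0,0,0,0,0],[-0.015,0,0,0,0,0,0]]}}

```text
time_s: 18.45
tool_pos: [0.5678, 0.0455, -0.0271]
tool_rot: [180.0, -0.3, 178.0]
force: [-5.8, -0.1, 5.2]
grip_width: 0.0008
grasp_force: 3.0
```

Call:
{"api": "apply_moves", "payload": {"moves": [[-0.005,0,0,0,0,0,0],[-0.01,0,0,0,0,0,0],[-0.01,0,0,0,0,0,0]]}}

```text
time_s: 18.75
tool_pos: [0.5678, 0.0455, -0.0272]
tool_rot: [180.0, -0.5, 178.0]
force: [-11.4, 1.0, 9.8]
grip_width: 0.0005
grasp_force: 5.3
```

```bash
python3 r4.py
```

```text
[ 0.56782997  0.04547983 -0.02718955] [-10.94478798   0.86573323  10.08022961] 18.8
board_loose 0.45 [353.1 191.1] 338 365 183 193 [[0.624 0.016 0.02 ]]
dock_1_knob 0.66 [352.7 190.1] 338 366 183 194 [[0.624 0.021 0.02 ]]
dock_1_knob 0.63 [346.5 237.2] 344 350 227 245 [[ 0.556 -0.18   0.02 ]]
home [[337.7, 196.6], [333.9, 184.5], [364.7, 193.9], [366.2, 187.5]]
```

The stop is hard at the expected depth (−11 N, no further travel), so the board is home. I'll back off and locate the knob in the first picture: the black gap between the bolt's white parts at top px ≈ (318,180).

Call:
{"api": "apply_moves", "payload": {"moves": [[0.05,0,0,0,0,0,0],[0.15,0,0,0,0,0,0],[0.15,0,-0.2,0,0,0,0],[0.15,0,-0.4,0,0,0,0],[0.15,0,-0.4,0,0,0,0]]}}

```text
time_s: 19.45
tool_pos: [0.5467, 0.0468, 0.0587]
tool_rot: [179.8, 0.6, 178.0]
force: [-0.1, -0.1, -0.8]
grip_width: 0.0007
grasp_force: 0.0
```

```bash
python3 - <<'E'
from h import *
g=cv2.imread('pics/t0.png').mean(2)
print(g[174:186,306:332].round().astype(int))
th=np.radians(-2);c,s=np.cos(th),np.sin(th)
def dk(P,o=(.5775,.045)): d=P[:,:2]-o; return (d@np.array([[c,-s],[s,c]])).round(4)
for z in(.014,.042): print(z,px2w('top',[[318,180.2]],z).round(4),dk(px2w('top',[[318,180.2]],z)))
for o,px in(((.5775,.045),(318,180.2)),):pass
# side: predicted knob at several y vs picture
P=[[x,y,z] for x,y,z in((-.010,-.064,.042),(-.010,-.064,.022),(-.010,-.050,.032),(-.010,-.078,.032))]
P=np.array(P);W=np.c_[.5775+c*P[:,0]-s*P[:,1],.045+s*P[:,0]+c*P[:,1],P[:,2]]
print(w2px('side',W).round(1).tolist(),w2px('top',W).round(1).tolist())
gs=cv2.imread('pics/s0.png').mean(2);print(gs[188:216,328:344].round().astype(int))
E
```

```text
[[ 38  37  85 170 224 200 112  50  55  58  53  51  53  51  48  46  49  51
   47  43  42  40  44  95 176 221]
 [ 37  38  80 165 221 204 126  58  53  57  57  50  51  52  47  44  46  47
   47  43  41  37  60 130 197 217]
 [ 39  36  67 138 191 185 123  62  49  54  56  51  46  49  44  45  43  43
   48  44  41  39  86 167 221 206]
 [ 41  36  47  79 115 113  82  56  44  47  47  41  47  47  44  43  46  48
   46  42  38  48 102 176 216 186]
 [ 40  41  37  56  92 106  84  71  68  64  49  44  47  54  67  81  84  84
   79  66  54  47  74 128 158 133]
 [ 43  38  39  67 128 154 126 113 111  97  65  44  46  72 113 143 146 149
  145 129 110  75  54  71  85  72]
 [ 43  41  36  69 127 153 129 115 117 103  75  50  60  98 150 182 190 191
  190 182 163 115  59  42  47  43]
 [ 42  36  38  46  80  94  90  91  95  94  80  63  84 130 167 180 185 188
  187 182 156 104  55  40  39  40]
 [ 41  39  36  38  40  45  50  51  58  59  61  51  63  85  98 102 105 109
  111 111  95  66  45  39  43  40]
 [ 43  42  37  33  31  37  34  35  35  35  39  37  39  37  38  37  39  43
   47  47  47  44  39  42  40  41]
 [ 39  42 
[... 1623 characters left out ...]
 170 162 109  60  55  52  50]
 [ 42  48  41  43  40  35  38  78 131 165 164 130  75  53  48  44]
 [ 36  36  39  38  42  39  40  56 113 161 171 152  92  51  46  50]
 [ 37  38  37  36  42  38  37  49  99 157 179 162 108  57  57  81]
 [ 34  40  34  37  41  38  32  42  95 152 180 169 110  68  99 140]
 [ 35  34  38  36  40  40  35  41  76 124 150 143  99  79 133 179]
 [ 34  38  37  40  38  38  37  41  64 103 123 117  80  77 128 159]
 [ 37  40  36  38  39  34  37  43  49  70  82  80  56  70 115 140]
 [ 37  37  39  42  41  36  41  44  38  50  49  48  45  75 127 140]
 [ 38  37  35  36  42  39  42  36  41  41  41  41  42  77 125 138]
 [ 37  36  40  36  36  39  41  37  39  38  42  38  41  63  99 119]]
```

Call:
{"api": "apply_moves", "payload": {"moves": [[-0.05,-0.2,0,0,0,0,0],[-0.104,-0.4,0,0,0,0,0],[-0.104,-0.519,0,0,0,0,0],[-0.104,-0.519,0.1,0,0,0,0],[-0.104,-0.519,0.2,0,0,0,0],[-0.104,-0.519,0.31,0,0,0,0],[-0.104,-0.519,0.31,0,0,0,0]]}}

```text
time_s: 20.15
tool_pos: [0.5564, -0.0581, -0.0118]
tool_rot: [-180.0, -0.3, 178.0]
force: [-0.2, 0.7, -0.4]
grip_width: 0.0011
grasp_force: 0.0
```

Call:
{"api": "apply_moves", "payload": {"moves": [[0,0.04,0,0,0,0,0],[0,0.07,0,0,0,0,0],[0,0.075,0,0,0,0,0],[0,0.075,0,0,0,0,0]]}}

```text
time_s: 20.55
tool_pos: [0.5604, -0.0423, -0.0079]
tool_rot: [180.0, 0.1, 178.1]
force: [0.6, -0.0, -0.1]
grip_width: 0.0008
grasp_force: 0.0
```

Call:
{"api": "apply_moves", "payload": {"moves": [[0,0.02,0,0,0,0,0],[0,0.04,0,0,0,0,0],[0,0.05,0,0,0,0,0],[0,0.05,0,0,0,0,0]]}}

```text
time_s: 20.95
tool_pos: [0.5602, -0.033, -0.0086]
tool_rot: [180.0, 0.0, 178.0]
force: [0.3, -1.2, 0.1]
grip_width: 0.0008
grasp_force: 0.3
```

Call:
{"api": "apply_moves", "payload": {"moves": [[-0.01,0.02,-0.015,0,0,0,0],[-0.02,0.04,-0.015,0,0,0,0],[-0.02,0.06,-0.015,0,0,0,0],[-0.02,0.075,-0.015,0,0,0,0],[-0.02,0.075,-0.015,0,0,0,0]]}}

```text
time_s: 21.45
tool_pos: [0.5646, -0.0172, -0.0059]
tool_rot: [180.0, 0.0, 178.1]
force: [-0.9, 0.5, -0.6]
grip_width: 0.0006
grasp_force: 0.0
```

Call:
{"api": "apply_moves", "payload": {"moves": [[0,0.015,0,0,0,0,0],[0,0.025,0,0,0,0,0],[0,0.025,0,0,0,0,0]]}}

```text
time_s: 21.75
tool_pos: [0.5648, -0.0128, -0.0058]
tool_rot: [180.0, 0.0, 178.0]
force: [0.1, -0.7, -0.4]
grip_width: 0.0003
grasp_force: 0.2
```

Call:
{"api": "apply_moves", "payload": {"moves": [[0,0.015,0,0,0,0,0],[0,0.025,0,0,0,0,0],[0,0.025,0,0,0,0,0]]}}

```text
time_s: 22.05
tool_pos: [0.565, -0.0078, -0.0058]
tool_rot: [180.0, 0.0, 178.0]
force: [0.9, 0.1, 0.5]
grip_width: 0.0005
grasp_force: 0.2
```

Call:
{"api": "apply_moves", "payload": {"moves": [[0,0.01,0,0,0,0,0],[0,0.02,0,0,0,0,0],[0,0.02,0,0,0,0,0]]}}

```text
time_s: 22.35
tool_pos: [0.5651, -0.0046, -0.0058]
tool_rot: [-180.0, 0.0, 178.0]
force: [0.5, -3.0, -0.3]
grip_width: 0.0004
grasp_force: 1.1
```

Call:
{"api": "apply_moves", "payload": {"moves": [[0,0.01,0,0,0,0,0],[0,0.02,0,0,0,0,0],[0,0.02,0,0,0,0,0]]}}

```text
time_s: 22.65
tool_pos: [0.5651, -0.0045, -0.0057]
tool_rot: [-179.7, 0.0, 177.9]
force: [-0.1, -8.8, 0.5]
grip_width: 0.0007
grasp_force: 4.4
```

A hard stop at the expected travel. I'll press slightly once more, withdraw the way I came, go up and clear, and check.

Call:
{"api": "apply_moves", "payload": {"moves": [[0,0.008,0,0,0,0,0],[0,0.008,0,0,0,0,0],[0,-0.1,0,0,0,0,0],[0,-0.15,-0.1,0,0,0,0],[0,-0.15,-0.4,0,0,0,0],[0,-0.15,-0.7,0,0,0,0],[0.3,-0.4,-0.7,0,0,0,0],[0.3,-0.7,-0.7,0,0,0,0],[0.3,-1,-0.7,0,0,0,0],[0.3,-1,-0.7,0,0,0,0],[0.3,-1,-0.7,0,0,0,0]]}}

```text
time_s: 23.75
tool_pos: [0.4962, -0.2045, 0.1351]
tool_rot: [-179.9, 0.1, 177.4]
force: [0.1, 0.7, -0.0]
grip_width: 0.0006
grasp_force: 0.0
```

Call:
{"api": "apply_moves", "payload": {"moves": [[0,-0.3,0,0,0,0,0],[0,-0.6,0,0,0,0,0],[0,-0.9,0,0,0,0,0],[0,-0.9,0,0,0,0,0],[0,-0.9,0,0,0,0,0]]}}

```text
time_s: 24.25
tool_pos: [0.49, -0.3822, 0.1339]
tool_rot: [-179.9, -0.1, 177.6]
force: [-0.3, -0.3, -0.1]
grip_width: 0.0007
grasp_force: 0.0
```

```bash
python3 - <<'E'
from fit import *
a=shot('top','t8.png');b=shot('side','s8.png')
g=a.mean(2);g0=cv2.imread('pics/t0.png').mean(2)
np.set_printoptions(linewidth=250)
print('middle now');print(g[170:184,282:330].round().astype(int))
print('left dock t0');print(g0[168:180,250:280].round().astype(int))
for n,x,y in(('top',a,'t0.png'),('side',b,'s0.png')):
    d=np.abs(x[:,:,::-1].astype(int)-cv2.imread('pics/'+y)).max(2)>60
    k,_,st,ce=cv2.connectedComponentsWithStats(d.astype(np.uint8))
    print(n,[(st[i][:5].tolist()) for i in range(1,k) if st[i][4]>6])
r=fit({'top':a},[.626,.043,-.035],BOARD,BOARD);print('board top fit',r.x,r.fun)
E
```

```text
middle now
[[ 43  51 104 178 219 194 109  74 115 148 152 151 150 147 147 143 144 146 146 140 140 146 149 144 122  81 114 183 226 196 104  48  50  47  48  49  49  47  50  47  47  50  46  47  44  40  37  77]
 [ 46  64 127 195 222 186 106  82 120 147 151 157 158 153 150 146 148 151 148 144 144 146 150 149 133  96 119 187 221 191 100  48  50  49  50  54  49  47  48  46  46  48  52  44  49  42  40  83]
 [ 47  82 160 217 210 150  88 102 139 148 155 157 157 155 152 152 154 150 152 149 153 150 151 147 133 104 116 184 217 179  95  47  51  52  49  52  53  50  49  45  47  49  46  47  45  42  41  82]
 [ 57 113 186 226 195 113  72 117 153 156 156 156 157 156 155 156 155 155 155 156 154 152 150 142 126 102 106 174 220 193 102  47  54  53  54  55  51  51  48  49  48  46  49  43  44  39  36  85]
 [ 73 145 206 215 168  88  75 127 156 149 151 154 156 159 157 156 155 153 154 154 153 151 151 149 127  91  90 169 224 199 111  52  56  57  54  53  50  54  49  51  49  51  46  44  40  38  42  94]
 [ 53 103 157 164 125  69  64 104 130 126 126 133 140 143 141 143 145 144 143 142 143 145 143 137 110  71  81 164 
[... 3944 characters left out ...]
14, 23, 6, 4, 16], [230, 22, 4, 2, 8], [255, 28, 2, 6, 9], [223, 32, 4, 3, 8], [164, 39, 21, 25, 136], [232, 38, 36, 17, 270], [307, 41, 75, 116, 2945], [283, 55, 5, 4, 16], [265, 56, 16, 5, 47], [346, 56, 4, 6, 13], [257, 60, 7, 2, 12], [328, 123, 15, 12, 143], [112, 148, 3, 5, 8], [325, 151, 30, 9, 163], [326, 162, 37, 14, 220], [110, 176, 6, 3, 12], [333, 177, 31, 9, 177], [362, 185, 4, 5, 15], [341, 190, 5, 2, 7], [348, 190, 6, 2, 8], [155, 193, 4, 7, 20], [339, 192, 27, 10, 181], [281, 198, 35, 16, 450], [335, 202, 6, 10, 39], [342, 208, 24, 26, 381], [328, 231, 5, 6, 18], [346, 236, 5, 9, 28], [298, 242, 31, 33, 321]]
board top fit [0.63355018 0.05922134 0.01008205] -0.3571305029988938
```

The middle dock's bolt tip now sits 10.8 px inboard of its rail. The left dock's bolt, which was already across, sits 10.9 px inboard, so ours is fully across. The board's near edge is level with the mouth, and the top view shows no change at the other two docks.

```bash
python3 -c "
from cell import env
print(env.sign_off())"
```

```text
the job is handed in; nothing more can be done
None
```

The loose board is fully home in the middle dock and that dock's bolt is all the way across behind it; the job was handed in at about 24.5 s, but no verdict came back.

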